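# Set up the camera stand for a phone picture

## Task

Stand the orange phone from the black rack upright and fully down in the slot of the camera stand and let go of it, then flip the stand's red kickstand over the top and forward down to its stop. Only then raise the camera frame by its yellow bar until it stands upright on the kickstand, and keep holding the bar there: the frame tips back by itself, so the program finishes while still holding it. Leave the other phones and the things on the bench where they are.

Things in the scene. Friction and masses are not known exactly. Their poses are not given: they have to be found in the camera images.
- phone: The phone to photograph, orange case: slab 9 (x, thickness) x 70 (y, width) x 145 (z, height) mm, 140 to 240 g, standing on its short edge in one of the rack's three slots. Origin at the centre of its lower short edge, z up to the upper edge. Screen on its -x face, black camera patch on +x; either face may look at the camera.
- rack: Black block 170 (x) x 98 (y) x 42 mm fixed to the bench, origin at the centre of its underside. Three slots in its top at x = -55, 0, +55 mm, each 13 (x) x 78 (y) mm, 32 deep (floor 10 mm above the bench), with a phone standing in each, thickness along the rack's x: 46 mm is free between phone faces.
- white_phone: Bystander: same size of phone in a white case, in the rack; leave it there. Origin and axes as for the orange one.
- grey_phone: Bystander: same size of phone in a grey case, in the rack; leave it there. Origin and axes as for the orange one.
- stand: Camera stand fixed to the bench: dark steel base plate 190 (x, from -125 to +65) x 270 (y, -127 to +142) x 12 mm. Origin on the bench straight below the frame's hinge; x runs from the phone cradle (nearer the robot) to the rear, y to the kickstand's side. A grey cradle block, 44 (x) x 98 (y) mm, top 52 mm above the bench, is centred at x = -68, y = 0 mm.
- cradle_slot (a point): Centre of the mouth of the slot in the grey cradle block on the stand, 52 mm above the bench, with the stand's axes. The slot is 13 mm wide along x, 78 mm long along y, 32 mm deep (its floor is 20 mm above the bench), with 3 mm chamfers. A phone stands in it with its thickness along x.
- frame_hinge (a point): Axis of the camera frame's hinge, along the stand's y, 24 mm above the bench; stand's axes.
- camera_frame (a joint): Lean of the hinged frame, rad: 0 upright, + tipped back to the stand's +x (0.6 on its rear stops, the start), - forward over the phone (limit -0.5). Two 14 mm uprights at y = +-100 mm, black camera 85 mm above the hinge. Weight and a spring tip it back; 2 to 3 N at the bar holds it. With the kickstand down its foot lands on a small steel plate on the base at about 0, stopping the frame.
- frame_bar (a point): Round yellow bar, 12 mm diameter, across the top of the camera frame, along the stand's y, 186 mm long between the uprights; this point is its middle, 170 mm from the hinge axis (upright: straight above the hinge, 194 mm over the bench). It turns with the frame. 55 mm is free between it and the camera.
- kickstand (a joint): Red kickstand's angle to the frame, rad: 0 folded up along the frame (start), growing as it swings over the top to -x, 2.89 at its stop = down. Swings freely, 70 g: straight up (over centre) when it equals the frame's lean (0.6); before, it falls back to 0, beyond, it falls to 2.89 and stays. Leg 97 mm; pivot at y = 114 mm, 90 mm up the frame from the hinge and 30 mm in front (-x) of it.
- kickstand_peg (a point): Middle of the red round peg (10 mm diameter, 54 mm long) by which the kickstand is flipped. It sticks out of the leg to the stand's +y, 75 mm from the kickstand's pivot; its middle is at y = 145 mm on the stand. This point turns with the kickstand.
- cleaner: Bystander: white bottle with blue cap, 48 mm diameter, 110 mm tall, origin at the centre of its underside.
- tape_roll: Bystander: amber roll of tape lying flat, 90 mm diameter, 24 mm high, origin at the centre of its underside.
- flat_phone: Bystander: black phone lying flat, 145 x 70 x 9 mm, origin at the centre of its underside.
- screw_cup: Bystander: white open cup, 60 mm diameter, 35 mm high, origin at the centre of its underside.
Things that resemble listed ones, but are neither listed nor needed, are in the scene too. Of the things like the phone, leave any that is purple; of the rest the larger one is meant.

How it is judged:
By the outcome, as a careful person would: the job done as asked, in the order asked, and still so for the second after the job is handed in, while the arm keeps its last pose, push and grip.
It also fails if it takes over 61 s, if anything falls off the work surface, if the arm or the gripper's body presses on something with over 40 N, if the wrist force passes 120 N, or if a joint passes its speed limit or range.

## Robot

A 7-joint arm with a two-finger parallel gripper is mounted at the origin on the work surface. World frame = base frame: x ahead of the robot, y to its left, z up, the work surface at z = 0. Lengths are in m, angles in rad, forces in N, time in s.
With the tool pointing down it reaches from about 0.425 to 0.95 m from the base axis. Payload 16.7 kg.
Tool frame: the origin (TCP) lies midway between the tips of the shut fingers; the grasp point (between the pads) lies 19 mm behind it; z points along the fingers, y is the line along which they close (so a half turn about z gives the same grasp; the last joint's range is limited). The gripper opens to 94 mm and grips with 3 to 60 N. Pads are 16 mm wide; open, the fingers measure 119 mm over their backs; the gripper's body (75 mm by 177 mm) begins 78 mm behind the grasp point.
Start: joints at [-1.274, 0.426, 0.074, 1.606, -0.034, 1.111, -0.067], TCP at [0.291, 0.609, 0.205] pointing down, gripper open.
Joint ranges: [-2.85, 2.85], [-0.5, 2.14], [-1.23, 1.37], [0.21, 2.46], [-1.02, 4.16], [0.16, 2.05], [-2.73, 2.73]. Speed limits (rad/s): [1.89, 1.89, 2.39, 2.39, 3.01, 3.01, 3.01].

## Interface

Orientations are given as a 3x3 rotation matrix whose columns are the frame's x, y, z axes.
In Python, from station import arm, optics gives the robot as it stands.
- The arm moves only by the shell command python3 -m crank 'ROWS' [FORCE]. ROWS is JSON, a list of rows, each a list of 7 numbers: the turn, a rotation vector about the tool's x, y, z in rad, then the shift along the tool's x, y, z in mm, then the finger opening in mm, from 0 to 94. In form: [[wx, wy, wz, x, y, z, gripper], ...]. A call has exactly 5 rows; each row shifts and turns the commanded pose from where the row before left it, along the tool's axes as they then stand; what a row does not reach is not made up. A row lasts 1/8 s, in which the tool goes at most 62.5 mm and 10.7 degrees, less where a joint would pass 70% of its speed; a pose out of reach is approached as far as the arm can. A call is refused whole if a number of a shift passes 62.5 or a number of a turn 0.188, either way. A call with a gripper value outside its range is refused whole. The fingers move at their own pace and stop on an object; FORCE is the grip in N (left out, the last holds). Time passes only in rows, so rows that do not move let the fingers close, or fill a call up. It gives the time, the measured TCP pose, the force, the opening and the grip force at its end, in the units of the state.
- arm.get_obs(): the state, without advancing time (a new reading comes with each control period).
- optics.snapshot(name): name is "scene" or "top" or "wrist"; returns a dict with "color" (420x560x3 uint8, blue, green, red), "range_z" (420x560 float32, m along the optical axis (not along the pixel's ray), 0 where there is no reading), "vertical_fov" (degrees; the focal length in pixels is half the picture's height over the tangent of half this angle, whatever the lens; pixels are square), "cx", "cy" (the principal point, pixels), "view" (4x4, takes a point from world to camera coordinates); the wrist camera has in their place "mount" (4x4, takes a point from camera to tool coordinates, whose origin is the TCP and whose axes are the flange's). Camera axes: x right, y up, looking along -z (the intrinsics and any distortion apply to the point x, -y, -z); pixel columns grow to the right and rows downward; lengths in m; the calibration is good to about 2 mm. A picture is of the moment at which its call begins: read the wrist's pose just before it.
- arm.job_done(): hands the job in; it is judged then, once.
The state is a dict: "clock": time; "joints": joint angles; "joint_vel": joint speeds; "effort": joint torques, N m; "eef_pos": TCP position; "tool_rot": TCP orientation; "wrist_force": force on the tool from outside, world axes, zero at the start; "wrist_torque": the same for the moment, N m; "opening": finger opening in m; "finger_force": force on a finger pad.
Only numpy, scipy, OpenCV 4.12 (cv2) and the standard library are available. Lean on these libraries where they do the work, as an engineer would, in place of code of your own. Each camera call takes 0.05 s, during which the arm holds its last target. There are 200 camera calls.

## Working session

There is one attempt and no reset: what is moved stays moved. The work goes in short steps, Python scripts to look and compute and a shell command to move; the robot and the scene stay as the last step left them, time stands still between calls to the robot, and variables do not carry over. Pictures are saved under pics/ and viewed, at most 10 in all, crops included, and the job is handed in when it is done.

```bash
ls; mkdir -p pics
cat > h.py <<'E'
import numpy as np, cv2
from station import arm, optics
np.set_printoptions(precision=4, suppress=True)
def snap(name):
    o=arm.get_obs(); s=optics.snapshot(name)
    if name=="wrist":
        T=np.eye(4); T[:3,:3]=o["tool_rot"]; T[:3,3]=o["eef_pos"]; s["c2w"]=T@np.array(s["mount"])
    else: s["c2w"]=np.linalg.inv(np.array(s["view"]))
    s["f"]=210/np.tan(np.radians(s["vertical_fov"])/2)
    return s
def cloud(s):
    z=s["range_z"]; v,u=np.mgrid[0:420,0:560]
    p=np.stack([(u-s["cx"])/s["f"]*z,-(v-s["cy"])/s["f"]*z,-z],-1)
    return p@s["c2w"][:3,:3].T+s["c2w"][:3,3]
E
python3 - <<'E'
from h import *
import pickle
o=arm.get_obs(); print(o)
for n in ("scene","top"):
    s=snap(n); pickle.dump(s,open(n+".pkl","wb")); cv2.imwrite(f"pics/{n}0.png",s["color"])
    print(n,{k:v for k,v in s.items() if k not in("color","range_z")})
E
```

```text
pics
{'clock': 0.0, 'joints': array([-1.2745,  0.4267,  0.0738,  1.6066, -0.0341,  1.1107, -0.0671]), 'joint_vel': array([-0.0012,  0.0008, -0.0008, -0.0009, -0.0004,  0.0006,  0.0008]), 'effort': array([ -0.0015, -93.5853,   3.6661, -45.4187,  -0.0488,   0.0201,
         0.0002]), 'eef_pos': array([0.2909, 0.6087, 0.2048]), 'tool_rot': array([[-0.9023,  0.4312, -0.0004],
       [ 0.4312,  0.9023, -0.0011],
       [-0.0001, -0.0012, -1.    ]]), 'wrist_force': array([-0.3598, -0.0622,  0.33  ]), 'wrist_torque': array([-0.0322,  0.0596,  0.041 ]), 'finger_force': 0.0, 'opening': 0.09402907326074353}
scene {'vertical_fov': 48.88060059223653, 'cx': 279.8590395737225, 'cy': 212.43763329940776, 'view': array([[-0.6747,  0.7381, -0.004 ,  0.37  ],
       [-0.5366, -0.4868,  0.6893,  0.2286],
       [ 0.5068,  0.4672,  0.7245, -1.4706],
       [ 0.    ,  0.    ,  0.    ,  1.    ]]), 'c2w': array([[-0.6747, -0.5366,  0.5068,  1.1176],
       [ 0.7381, -0.4868,  0.4672,  0.5252],
       [-0.004 ,  0.6893,  0.7245,  0.9093],
       [ 0.    ,  0.    ,  0.    ,  1.    ]]), 'f': np.float64(462.07823418373715)}
top {'vertical_fov': 56.8294083009542, 'cx': 285.3874105255306, 'cy': 206.00644341770158, 'view': array([[ 0.0166, -0.9997,  0.015 ,  0.0127],
       [ 0.9969,  0.0177,  0.0769, -0.6236],
       [-0.0772,  0.0137,  0.9969, -1.1364],
       [ 0.    ,  0.    ,  0.    ,  1.    ]]), 'c2w': array([[ 0.0166,  0.9969, -0.0772,  0.5337],
       [-0.9997,  0.0177,  0.0137,  0.0393],
       [ 0.015 ,  0.0769,  0.9969,  1.1807],
       [ 0.    ,  0.    ,  0.    ,  1.    ]]), 'f': np.float64(388.14875144016537)}
```

View pics/scene0.png

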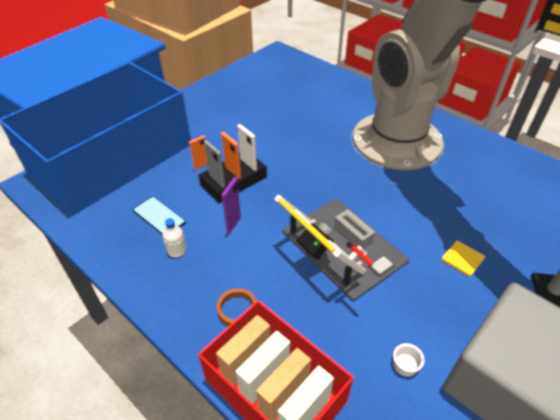

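View pics/top0.png

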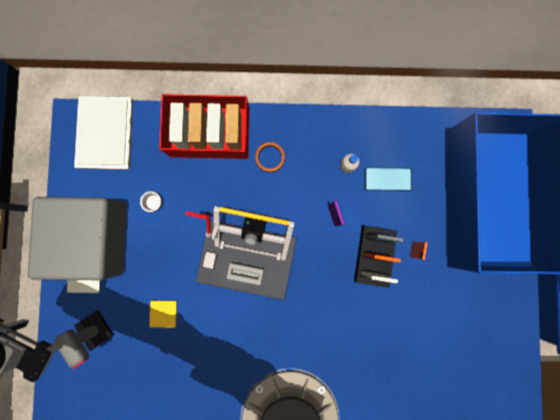

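The scene view shows the rack with grey, orange and white phones around (230,160) and the stand around (345,240). A small orange decoy stands at (198,153) and the purple one at (232,205). In the top view the rack's orange phone is at (383,258), the decoy at (420,250), the stand at (245,250), the yellow bar at (253,215) and the red peg at (197,215).

```bash
cat > m1.py <<'E'
from h import *
import pickle
S=pickle.load(open("scene.pkl","rb")); T=pickle.load(open("top.pkl","rb"))
print([k for k in S])
def rep(s,lo,hi,roi,tag,zmin=-9):
    hsv=cv2.cvtColor(s["color"],cv2.COLOR_BGR2HSV); m=cv2.inRange(hsv,lo,hi)
    u0,v0,u1,v1=roi; k=np.zeros_like(m); k[v0:v1,u0:u1]=1; m=(m>0)&(k>0)&(s["range_z"]>0)
    p=cloud(s)[m]; p=p[p[:,2]>zmin]
    c=p[:,:2].mean(0); w,V=np.linalg.eigh(np.cov((p[:,:2]-c).T)) 
    print(tag,len(p),"med",np.median(p,0),"min",np.percentile(p,2,0),"max",np.percentile(p,98,0),"axis deg",np.degrees(np.arctan2(V[1,1],V[0,1])),"ext",np.ptp((p[:,:2]-c)@V,0))
    return p
rep(T,(3,120,60),(18,255,255),(355,225,405,290),"orange top")
rep(T,(3,120,60),(18,255,255),(355,225,405,290),"orange top z>.14",.14)
rep(S,(3,120,60),(18,255,255),(215,125,245,185),"orange scene")
rep(T,(3,120,60),(18,255,255),(407,235,435,265),"decoy top")
rep(T,(20,120,100),(35,255,255),(205,200,300,230),"bar top")
rep(S,(20,120,100),(35,255,255),(265,185,345,265),"bar scene")
rep(T,(0,150,80),(4,255,255),(180,205,225,240),"red top")
rep(S,(0,150,80),(4,255,255),(335,230,380,280),"red scene")
C=cloud(T)
for (x0,y0,x1,y1,z0,z1,t) in [(.3,-.45,.75,-.15,.03,.055,"rack top"),(.3,-.1,.7,.3,.045,.06,"cradle top")]:
    m=(C[...,0]>x0)&(C[...,0]<x1)&(C[...,1]>y0)&(C[...,1]<y1)&(C[...,2]>z0)&(C[...,2]<z1)
    v,u=np.nonzero(m); p=C[m]; print(t,len(p),u.min(),u.max(),v.min(),v.max(),np.median(p,0)); print(cv2.minAreaRect(p[:,:2].astype(np.float32)*1000))
import sys
tt=np.hstack([cv2.resize(T["color"][190:310,180:310],None,fx=3,fy=3,interpolation=cv2.INTER_CUBIC),cv2.resize(T["color"][190:310,350:440],None,fx=3,fy=3,interpolation=cv2.INTER_CUBIC)])
ss=cv2.resize(S["color"][110:310,180:420],None,fx=2.6,fy=2.6,interpolation=cv2.INTER_CUBIC)
cv2.imwrite("pics/c1.png",tt); cv2.imwrite("pics/c2.png",ss)
E
python3 m1.py
```

```text
['color', 'range_z', 'vertical_fov', 'cx', 'cy', 'view', 'c2w', 'f']
orange top 167 med [ 0.4804 -0.2406  0.1478] min [ 0.4668 -0.2872  0.0059] max [ 0.4872 -0.2111  0.1554] axis deg 82.99200395491877 ext [0.0166 0.1011]
orange top z>.14 89 med [ 0.4783 -0.2414  0.1525] min [ 0.4728 -0.2765  0.1433] max [ 0.4859 -0.2126  0.1556] axis deg 82.45150227708162 ext [0.0098 0.0659]
orange scene 550 med [ 0.4841 -0.2383  0.0973] min [ 0.4499 -0.2746  0.0373] max [ 0.4896 -0.2114  0.1563] axis deg 80.66271512959067 ext [0.0626 0.0832]
decoy top 186 med [ 0.5014 -0.3625  0.0636] min [ 0.4804 -0.3678  0.0108] max [ 0.5206 -0.3577  0.1037] axis deg 169.3094358864543 ext [0.0072 0.0431]
bar top 323 med [0.5855 0.1098 0.1671] min [ 0.5676  0.0205 -0.0033] max [0.6119 0.1981 0.1719] axis deg 79.21316426526553 ext [0.0208 0.2102]
bar scene 431 med [0.5874 0.1214 0.1688] min [0.5415 0.0228 0.1052] max [0.6055 0.1965 0.1725] axis deg 76.35100814596946 ext [0.09   0.2007]
red top 61 med [0.579  0.2289 0.179 ] min [0.5417 0.2223 0.134 ] max [0.5886 0.2752 0.1929] axis deg 50.66779689563148 ext [0.0394 0.0676]
red scene 131 med [0.5855 0.2534 0.1817] min [0.4604 0.2127 0.0144] max [0.593  0.2816 0.188 ] axis deg -142.2942758828517 ext [0.0671 0.1902]
rack top 1629 344 419 169 288 [ 0.4855 -0.2436  0.0401]
((566.4662475585938, -265.396484375), (358.2232360839844, 193.03489685058594), 6.142685890197754)
cradle top 443 215 287 238 285 [0.4257 0.1392 0.0504]
((454.1308898925781, 130.5950927734375), (211.04730224609375, 109.90098571777344), 79.67945098876953)
```

View pics/c1.png

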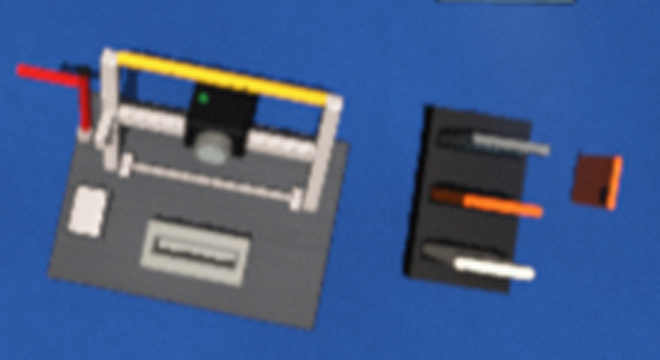

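View pics/c2.png

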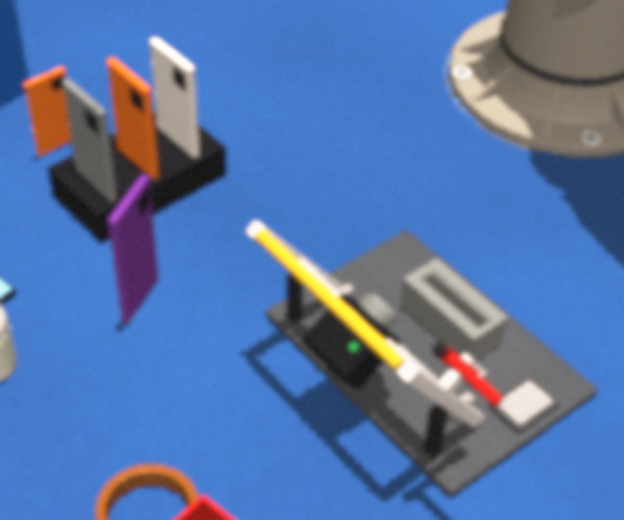

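The crops confirm it: the larger orange phone is in the middle slot, at (500,205) in the first crop. The bar runs from (110,60) to (335,100), the peg is at (20–85,75) and the slot at (195,252). Next I move to hover over the rack, then measure with the wrist camera.

```bash
python3 -m crank '[[0,0,0,0,0,-60,40],[0,0,0,0,0,-35,40],[0,0,0,-33,-43,0,40],[0,0,0,-33,-43,0,40],[0,0,0,-33,-43,0,40]]' 20
python3 -m crank '[[0,0,0,-33,-43,0,40],[0,0,0,-33,-43,0,40],[0,0,0,-33,-43,0,40],[0,0,0,-33,-43,0,40],[0,0,0,-33,-43,0,40]]'
python3 -m crank '[[0,0,0,-33,-43,0,40],[0,0,0,-33,-43,0,40],[0,0,0,-33,-43,0,40],[0,0,0,-33,-43,0,40],[0,0,0,-33,-43,0,40]]'
python3 -m crank '[[0,0,0,-33,-43,0,40],[0,0,0.18,0,0,0,40],[0,0,0.18,0,0,0,40],[0,0,0.18,0,0,0,40],[0,0,0.18,0,0,0,40]]'
python3 -m crank '[[0,0,0.18,0,0,0,40],[0,0,0.18,0,0,0,40],[0,0,0.18,0,0,0,40],[0,0,0,0,0,0,40],[0,0,0,0,0,0,40]]'
cat > w.py <<'E'
from h import *
import sys,pickle
n=sys.argv[1]; s=snap("wrist"); pickle.dump(s,open(n+".pkl","wb")); cv2.imwrite(f"pics/{n}.png",s["color"])
o=arm.get_obs(); print(o["clock"],o["eef_pos"],o["tool_rot"],o["joints"],o["wrist_force"]); print(np.array(s["mount"]),s["cx"],s["cy"],s["f"])
E
python3 w.py w1
```

```text
clock: 0.72
eef_pos: [0.3249, 0.4481, 0.3002]
tool_rot: [[-0.902, 0.431, -0.0], [0.431, 0.902, -0.0], [0.0, -0.0, -1.0]]
wrist_force: [0.4, 0.2, 0.3]
opening: 0.0476
finger_force: 0.0
clock: 1.35
eef_pos: [0.3809, 0.1829, 0.3004]
tool_rot: [[-0.902, 0.431, -0.0], [0.431, 0.902, 0.0], [0.0, 0.0, -1.0]]
wrist_force: [1.8, -0.1, -0.6]
opening: 0.0399
finger_force: 0.0
clock: 1.98
eef_pos: [0.4369, -0.0822, 0.3005]
tool_rot: [[-0.902, 0.431, 0.0], [0.431, 0.902, 0.0], [-0.0, 0.001, -1.0]]
wrist_force: [2.3, 0.5, -0.3]
opening: 0.0401
finger_force: 0.0
clock: 2.6
eef_pos: [0.4481, -0.1334, 0.3003]
tool_rot: [[-0.388, 0.921, -0.0], [0.921, 0.388, 0.0], [0.0, -0.0, -1.0]]
wrist_force: [0.3, 0.5, 0.4]
opening: 0.0401
finger_force: 0.0
clock: 3.22
eef_pos: [0.4482, -0.1334, 0.3004]
tool_rot: [[0.13, 0.991, -0.0], [0.991, -0.13, -0.0], [-0.0, -0.0, -1.0]]
wrist_force: [-0.0, -0.8, 0.1]
opening: 0.0403
finger_force: 0.0
3.275 [ 0.4482 -0.1334  0.3004] [[ 0.1311  0.9914 -0.0001]
 [ 0.9914 -0.1311 -0.    ]
 [-0.     -0.0001 -1.    ]] [-0.6046 -0.0477  0.7459  1.9595  0.0345  1.2174 -0.0026] [-0.0158 -0.5784  0.7438]
[[-0.0001  0.9681  0.2506  0.0725]
 [ 1.      0.      0.0002  0.0002]
 [ 0.0002  0.2506 -0.9681 -0.1805]
 [ 0.      0.      0.      1.    ]] 279.0173383410729 212.61310562863378 324.3070496152406
```

View pics/w1.png

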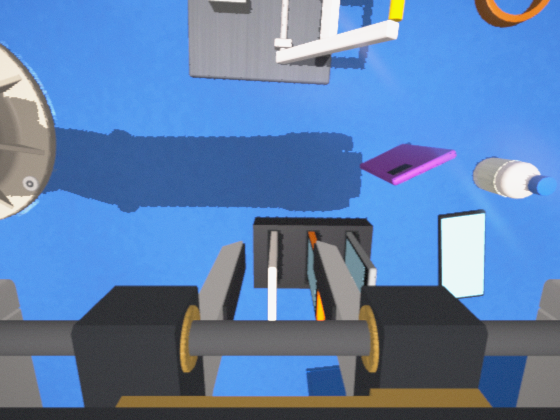

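The wrist view shows the rack at (312,252) partly hidden by the fingers, with the orange phone at (315,270). I'll back off to -y so the camera sees it clear.

```bash
python3 -m crank '[[0,0,0,-50,12,0,40],[0,0,0,-50,12,0,40],[0,0,0,-50,12,0,40],[0,0,0,-50,12,0,40],[0,0,0,0,0,0,40]]' | tail -3
python3 w.py w2
cat > m2.py <<'E'
from h import *
import pickle
s=pickle.load(open("w2.pkl","rb")); C=cloud(s); T=pickle.load(open("top.pkl","rb")); CT=cloud(T)
def ln(p,t):
    c,(w,h),a=cv2.minAreaRect((p[:,:2]*1000).astype(np.float32)); print(t,len(p),"rect",np.round(c,1),round(w,1),round(h,1),round(a,2),"z",np.percentile(p[:,2],[5,50,95]))
for n,s_,Cc in(("w2",s,C),("top",T,CT)):
    reg=(Cc[...,0]>.36)&(Cc[...,0]<.6)&(Cc[...,1]>-.325)&(Cc[...,1]<-.15)
    ph=reg&(Cc[...,2]>.145)&(Cc[...,2]<.165)
    k,l=cv2.connectedComponents(ph.astype(np.uint8))
    for i in range(1,k):
        if (l==i).sum()>25:
            bgr=np.median(s_["color"][l==i],0); ln(Cc[l==i],f"{n} phone {bgr}")
    ln(Cc[reg&(Cc[...,2]>.034)&(Cc[...,2]<.046)],n+" racktop")
E
python3 m2.py
```

```text
wrist_force: [-0.0, 0.8, -0.8]
opening: 0.0404
finger_force: 0.0
3.95 [ 0.4681 -0.3397  0.2999] [[ 0.1358  0.9907 -0.0019]
 [ 0.9907 -0.1358 -0.0012]
 [-0.0015 -0.0017 -1.    ]] [-0.2504  0.276   0.9524  1.7473 -0.2346  1.241   0.625 ] [0.3265 0.8456 0.5989]
[[-0.0001  0.9681  0.2506  0.0725]
 [ 1.      0.      0.0002  0.0002]
 [ 0.0002  0.2506 -0.9681 -0.1805]
 [ 0.      0.      0.      1.    ]] 279.0173383410729 212.61310562863378 324.3070496152406
w2 phone [212. 217. 225.] 831 rect [ 427.1 -238.5] 69.0 10.2 82.19 z [0.1472 0.1556 0.1571]
w2 phone [ 57. 122. 232.] 741 rect [ 481.6 -247.1] 69.0 9.5 81.87 z [0.1532 0.1558 0.1572]
w2 phone [208. 197. 197.] 820 rect [ 535.5 -254.6] 68.9 9.7 81.96 z [0.1486 0.1556 0.1573]
w2 racktop 6585 rect [ 481.2 -246.4] 98.1 170.4 81.85 z [0.0411 0.0432 0.0446]
top phone [131. 126. 125.] 93 rect [ 532.8 -253.9] 70.7 9.2 81.96 z [0.1494 0.1525 0.1558]
top phone [ 36. 112. 235.] 92 rect [ 478.4 -245.7] 68.4 9.1 81.53 z [0.1493 0.1526 0.1554]
top phone [224. 236. 236.] 97 rect [ 424.1 -238.1] 68.4 9.6 82.17 z [0.148  0.1527 0.1555]
top racktop 1521 rect [ 478.4 -245.7] 99.3 170.2 82.0 z [0.0361 0.0401 0.0435]
```

View pics/w2.png

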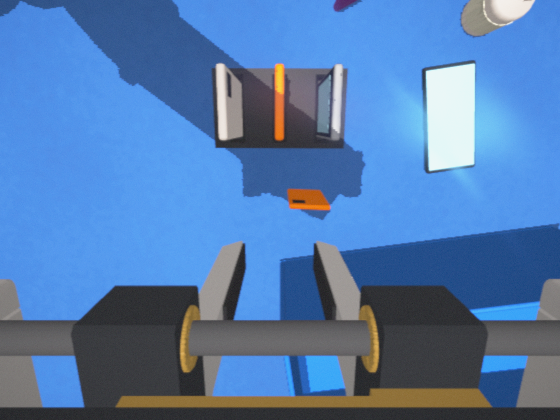

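The wrist view shows all three phones (white 228,100; orange 280,100; grey 330,100) on the rack. Both views agree on the orange phone to within 3 mm, at (0.480, -0.2465), top z 0.155 and yaw 81.9°. The sizes also match: 69 × 9.5 mm for the phone and 98 × 170 mm for the rack. Next I grasp it.

```bash
python3 -m crank '[[0,0,0,47,0,0,40],[0,0,0,47,0,0,40],[0,0,0,0,0,60,40],[0,0,0,0,0,60,40],[0,0,0,0,0,40,40]]' | tail -5
python3 -m crank '[[0,0,0,0,0,29,40],[0,0,0,0,0,0,40],[0,0,0,0,0,0,0],[0,0,0,0,0,0,0],[0,0,0,0,0,0,0]]' 30
cat > m3.py <<'E'
from h import *
import pickle
S=pickle.load(open("scene.pkl","rb")); T=pickle.load(open("top.pkl","rb")); W=pickle.load(open("w1.pkl","rb"))
for n,s in(("scene",S),("top",T),("w1",W)):
    C=cloud(s); hsv=cv2.cvtColor(s["color"],cv2.COLOR_BGR2HSV)
    reg=(C[...,0]>.33)&(C[...,0]<.7)&(C[...,1]>-.05)&(C[...,1]<.32)
    m=reg&(C[...,2]>.15)&(C[...,2]<.18)&(cv2.inRange(hsv,(20,120,90),(35,255,255))>0)
    if m.sum()>20:
        p=C[m]; x=p[:,:2]; c,(w,h),a=cv2.minAreaRect((x*1000).astype(np.float32)); print(n,"bar",np.round(c,1),round(w,1),round(h,1),round(a,2),np.percentile(p[:,2],[5,50,95]))
    m=reg&(C[...,2]>.165)&(C[...,2]<.2)&((cv2.inRange(hsv,(0,150,60),(5,255,255))>0))
    if m.sum()>8:
        p=C[m]; c,(w,h),a=cv2.minAreaRect((p[:,:2]*1000).astype(np.float32)); print(n,"peg",np.round(c,1),round(w,1),round(h,1),round(a,2),np.percentile(p[:,2],[5,50,95]))
    m=reg&(C[...,2]>.046)&(C[...,2]<.058)&(C[...,0]<.46)&(C[...,1]>.07)&(C[...,1]<.21)
    k,l,st,_=cv2.connectedComponentsWithStats(m.astype(np.uint8))
    if k>1:
        i=1+np.argmax(st[1:,4]); p=C[l==i]; c,(w,h),a=cv2.minAreaRect((p[:,:2]*1000).astype(np.float32)); print(n,"cradle",len(p),np.round(c,1),round(w,1),round(h,1),round(a,2),np.percentile(p[:,2],[5,50,95]))
E
python3 m3.py
```

```text
eef_pos: [0.4811, -0.2426, 0.1384]
tool_rot: [[0.13, 0.991, -0.001], [0.991, -0.13, 0.001], [0.001, -0.001, -1.0]]
wrist_force: [1.4, -0.1, 0.4]
opening: 0.0401
finger_force: 0.0
clock: 5.2
eef_pos: [0.4821, -0.2448, 0.1123]
tool_rot: [[0.134, 0.991, 0.001], [0.991, -0.134, -0.0], [0.0, 0.001, -1.0]]
wrist_force: [-0.5, 0.5, -0.6]
opening: 0.0135
finger_force: 0.0
scene bar [586.3 110.4] 180.6 13.7 79.43 [0.1642 0.1693 0.1721]
scene peg [586.6 252.5] 58.3 21.9 68.35 [0.1779 0.1818 0.1853]
scene cradle 492 [424.  137.9] 100.3 47.1 79.31 [0.0473 0.0522 0.0551]
top bar [584.3 108.6] 184.3 12.0 79.63 [0.1634 0.1673 0.1711]
top peg [576.6 250.6] 56.0 19.9 84.48 [0.1702 0.1802 0.1926]
top cradle 396 [422.3 137.8] 98.0 44.5 79.46 [0.0475 0.0505 0.0535]
w1 bar [570.5  23.6] 15.9 10.6 79.97 [0.1657 0.1701 0.1719]
w1 cradle 142 [416.6  89.2] 3.0 43.7 82.59 [0.0466 0.0513 0.0544]
```

```bash
python3 -m crank '[[0,0,0,0,0,0,0],[0,0,0,0,0,0,0],[0,0,0,0,0,-10,0],[0,0,0,0,0,-40,0],[0,0,0,0,0,-50,0]]' 30
python3 -m crank '[[0,0,0,0,0,-20,0],[0,0,0,47,-15,0,0],[0,0,0,47,-15,0,0],[0,0,0,47,-15,0,0],[0,0,0,47,-15,0,0]]'
python3 -m crank '[[0,0,0,47,-15,0,0],[0,0,0,0,0,0,0],[0,0,0,0,0,0,0],[0,0,0,0,0,0,0],[0,0,0,0,0,0,0]]'
python3 w.py w3
cat > m4.py <<'E'
from h import *
import pickle
s=pickle.load(open("w3.pkl","rb")); C=cloud(s); hsv=cv2.cvtColor(s["color"],cv2.COLOR_BGR2HSV)
def rect(m,t):
    k,l,st,_=cv2.connectedComponentsWithStats(m.astype(np.uint8)); i=1+np.argmax(st[1:,4]); p=C[l==i]
    c,(w,h),a=cv2.minAreaRect((p[:,:2]*1000).astype(np.float32)); print(t,len(p),np.round(c,1),round(w,1),round(h,1),round(a,2),np.percentile(p[:,2],[5,50,95])); return l==i
reg=(C[...,0]>.33)&(C[...,0]<.7)&(C[...,1]>.06)&(C[...,1]<.32)
ct=rect(reg&(C[...,2]>.047)&(C[...,2]<.058)&(C[...,0]<.47)&(C[...,1]<.21),"cradle")
rect(reg&(C[...,2]>.047-.035)&(C[...,2]<.045)&(abs(C[...,0]-.424)<.012)&(abs(C[...,1]-.138)<.045),"slot inside")
# slot mouth from the hole in the cradle-top mask
cn,hi=cv2.findContours(ct.astype(np.uint8),cv2.RETR_CCOMP,cv2.CHAIN_APPROX_NONE)
for c,h in zip(cn,hi[0]):
    if h[3]>=0 and len(c)>20:
        u=c[:,0,:].astype(float); d=np.stack([(u[:,0]-s["cx"])/s["f"],-(u[:,1]-s["cy"])/s["f"],-np.ones(len(u))],-1)@s["c2w"][:3,:3].T
        o=s["c2w"][:3,3]; P=o+d*((.052-o[2])/d[:,2])[:,None]
        print("slot mouth",cv2.minAreaRect((P[:,:2]*1000).astype(np.float32)))
ph=(cv2.inRange(hsv,(3,120,60),(18,255,255))>0)&(C[...,2]>.05)&(C[...,0]<.6)&(C[...,1]<.06)
if ph.sum()>20: rect(ph,"held phone")
rect(reg&(cv2.inRange(hsv,(20,120,90),(35,255,255))>0),"bar")
E
python3 m4.py
```

```text
clock: 5.82
eef_pos: [0.4808, -0.2449, 0.2125]
tool_rot: [[0.135, 0.991, -0.002], [0.991, -0.135, -0.0], [-0.001, -0.002, -1.0]]
wrist_force: [0.8, 1.2, -1.5]
opening: 0.009
finger_force: 30.0
clock: 6.45
eef_pos: [0.4469, -0.0492, 0.2319]
tool_rot: [[0.135, 0.991, 0.001], [0.991, -0.135, 0.001], [0.001, 0.001, -1.0]]
wrist_force: [0.6, -0.2, -1.8]
opening: 0.0088
finger_force: 30.0
clock: 7.08
eef_pos: [0.439, -0.0028, 0.2315]
tool_rot: [[0.136, 0.991, -0.0], [0.991, -0.136, -0.0], [-0.0, -0.0, -1.0]]
wrist_force: [-0.9, -0.4, -1.7]
opening: 0.0093
finger_force: 30.0
7.125 [ 0.439  -0.0026  0.2315] [[ 0.1361  0.9907 -0.0001]
 [ 0.9907 -0.1361 -0.0003]
 [-0.0003 -0.0001 -1.    ]] [-0.9319 -0.0433  0.7882  2.1095  0.0354  1.0631 -0.2979] [-0.8381 -0.2788 -2.6175]
[[-0.0001  0.9681  0.2506  0.0725]
 [ 1.      0.      0.0002  0.0002]
 [ 0.0002  0.2506 -0.9681 -0.1805]
 [ 0.      0.      0.      1.    ]] 279.0173383410729 212.61310562863378 324.3070496152406
cradle 3507 [425.  137.5] 98.3 44.2 79.57 [0.0508 0.0531 0.0546]
slot inside 951 [424.  138.7] 76.8 10.9 79.64 [0.0201 0.0217 0.0416]
slot mouth ((425.17462158203125, 136.4745635986328), (78.79105377197266, 14.633085250854492), 79.65258026123047)
held phone 2576 [439.7   5.4] 49.7 10.5 82.57 [0.1922 0.2747 0.2763]
bar 2110 [534.5  74. ] 158.3 65.1 25.68 [0.1654 0.17   0.1718]
```

View pics/w3.png

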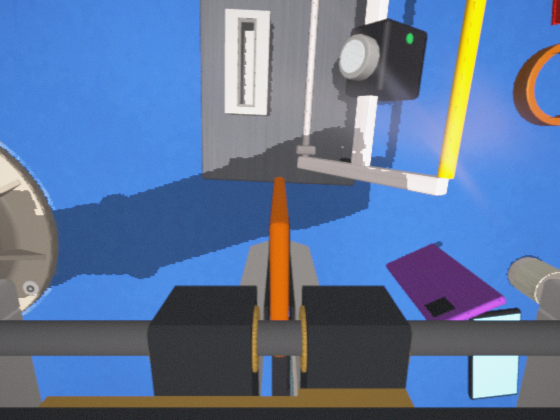

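The wrist view shows the phone held at (280,250) and the slot at (247,62). The slot mouth measures 79 × 14.6 mm at (0.425, 0.137), yaw 79.6°, in agreement with the other views. Next I align and lower to just above the mouth.

```bash
python3 -m crank '[[0,0,0.045,0,0,0,0],[0,0,0,45.5,-13,0,0],[0,0,0,45.5,-13,0,0],[0,0,0,45.5,-13,0,0],[0,0,0,0,0,0,0]]' | head -4
python3 -m crank '[[0,0,0,0,0,35,0],[0,0,0,0,0,30,0],[0,0,0,0,0,0,0],[0,0,0,0,0,0,0],[0,0,0,0,0,0,0]]'
python3 - <<'E'
from h import *
o=arm.get_obs(); print(o["eef_pos"],np.degrees(np.arctan2(o["tool_rot"][1,0],o["tool_rot"][0,0])),o["clock"])
t=np.r_[.4252,.1385,.1223]; print("to go (tool mm)",(t-o["eef_pos"])@o["tool_rot"]*1000)
for n in("scene","top"):
    s=snap(n); C=cloud(s); hsv=cv2.cvtColor(s["color"],cv2.COLOR_BGR2HSV)
    m=(cv2.inRange(hsv,(3,120,60),(18,255,255))>0)&(abs(C[...,0]-.425)<.05)&(abs(C[...,1]-.138)<.07)&(C[...,2]>.05)
    p=C[m]; print(n,len(p), p.mean(0) if len(p) else 0)
    if len(p)>30:
        for z0 in np.arange(.06,.2,.02):
            q=p[(p[:,2]>z0)&(p[:,2]<z0+.02)]
            if len(q)>5: print(z0,q.mean(0),q[:,:2]@np.array([.9836,-.1805])@np.ones(1) if 0 else np.median(q[:,:2]@np.array([.9836,-.1805])), np.percentile(q[:,:2]@np.array([.1805,.9836]),[2,98]))
    cv2.imwrite(f"pics/{n}1.png",s["color"])
print("slot coord", np.dot([.425,.137],[.9836,-.1805]),np.dot([.425,.137],[.1805,.9836]))
E
```

```text
clock: 7.75
eef_pos: [0.4246, 0.142, 0.2313]
tool_rot: [[0.175, 0.985, -0.0], [0.985, -0.175, -0.001], [-0.001, -0.0, -1.0]]
wrist_force: [0.1, -1.5, -2.8]
clock: 8.38
eef_pos: [0.4256, 0.1395, 0.1676]
tool_rot: [[0.179, 0.984, 0.001], [0.984, -0.179, 0.001], [0.001, 0.001, -1.0]]
wrist_force: [-0.6, -0.3, -1.9]
opening: 0.009
finger_force: 30.0
[0.4256 0.1395 0.1676] 79.66784823045197 8.375
to go (tool mm) [-1.1449 -0.3014 45.2723]
scene 901 [0.4299 0.1435 0.1402]
0.06 [0.4285 0.1397 0.0743] 0.3963754340397855 [0.1798 0.2466]
0.08 [0.4288 0.1402 0.0901] 0.39670232048375903 [0.1799 0.2463]
0.1 [0.429  0.1408 0.1101] 0.3967401091243227 [0.1816 0.2466]
0.12000000000000001 [0.429  0.1414 0.1298] 0.396643869036648 [0.1823 0.2459]
0.14 [0.4291 0.1417 0.15  ] 0.39677037449963815 [0.1814 0.2464]
0.16000000000000003 [0.4296 0.1441 0.1694] 0.3967352038190258 [0.182  0.2469]
0.18000000000000002 [0.4313 0.1551 0.189 ] 0.39646524880650136 [0.1889 0.247 ]
0.2 [0.4308 0.1577 0.2077] 0.39573733630678326 [0.1918 0.2471]
top 31 [0.4242 0.1066 0.1687]
slot coord 0.3933015 0.2114657
```

The phone hangs vertical, with its centre within 1 mm of the slot centre across the thickness. Inserting.

```bash
python3 -m crank '[[0,0,0,-1,0,8,0],[0,0,0,0,0,10,0],[0,0,0,0,0,10,0],[0,0,0,0,0,10,0],[0,0,0,0,0,0,0]]'
python3 -m crank '[[0,0,0,0,0,3,0],[0,0,0,0,0,3,0],[0,0,0,0,0,2,0],[0,0,0,0,0,0,0],[0,0,0,0,0,0,0]]'
```

```text
clock: 9.1
eef_pos: [0.4244, 0.138, 0.1276]
tool_rot: [[0.179, 0.984, -0.001], [0.984, -0.179, -0.001], [-0.002, -0.001, -1.0]]
wrist_force: [0.2, -0.2, -2.3]
opening: 0.0088
finger_force: 30.0
clock: 9.72
eef_pos: [0.4254, 0.1388, 0.1216]
tool_rot: [[0.179, 0.984, 0.001], [0.984, -0.179, 0.002], [0.002, 0.0, -1.0]]
wrist_force: [-6.2, -2.9, 28.0]
opening: 0.0088
finger_force: 30.0
```

Floor reached: 28 N of contact at the expected height. Releasing and retreating up, then verifying the placement.

```bash
python3 -m crank '[[0,0,0,0,0,-1,20],[0,0,0,0,0,0,40],[0,0,0,0,0,0,40],[0,0,0,0,0,-20,40],[0,0,0,0,0,-55,40]]' | head -4
python3 -m crank '[[0,0,0,0,0,-60,0],[0,0,0,30,34,-30,0],[0,0,0,30,34,0,0],[0,0,0,30,34,0,0],[0,0,0,30,34,0,0]]'
python3 -m crank '[[0,0,0,30,32,0,0],[0,0,0,0,0,0,0],[0,0,0,0,0,0,0],[0,0,0,0,0,0,0],[0,0,0,0,0,0,0]]'
cat > chk.py <<'E'
from h import *
import sys
o=arm.get_obs(); print(o["clock"],o["eef_pos"],"stand coords",(np.r_[o["eef_pos"][:2]]-[.4915,.1258])@np.array([[.9836,.1805],[-.1805,.9836]])*1000)
ex=np.array([.9836,-.1805]);ey=np.array([.1805,.9836]);O=np.array([.4915,.1258])
for n in("scene","top"):
    s=snap(n); cv2.imwrite(f"pics/{n}_{sys.argv[1]}.png",s["color"]); C=cloud(s); hsv=cv2.cvtColor(s["color"],cv2.COLOR_BGR2HSV)
    X=(C[...,:2]-O)@ex; Y=(C[...,:2]-O)@ey; Z=C[...,2]
    for t,lo,hi,reg in(("phone",(3,120,60),(18,255,255),(abs(X+.068)<.06)&(abs(Y)<.06)&(Z>.04)),
                       ("red",(0,150,60),(4,255,255),(abs(Y-.14)<.06)&(abs(X)<.15)&(Z>.02)&(Z<.25)),
                       ("bar",(20,120,90),(35,255,255),(abs(Y)<.1)&(abs(X)<.15)&(Z>.12)&(Z<.25))):
        m=(cv2.inRange(hsv,lo,hi)>0)&reg
        if m.sum()>5:
            q=np.stack([X[m],Y[m],Z[m]],-1)*1000; print(n,t,len(q),"lo",np.percentile(q,3,0).round(1),"med",np.median(q,0).round(1),"hi",np.percentile(q,97,0).round(1))
            if t=="phone": print("  tilt: x low/high",np.median(q[q[:,2]<90,0]),np.median(q[q[:,2]>130,0]))
E
python3 chk.py a
```

```text
clock: 10.35
eef_pos: [0.4236, 0.1376, 0.1958]
tool_rot: [[0.179, 0.984, -0.003], [0.984, -0.179, -0.004], [-0.004, -0.002, -1.0]]
wrist_force: [1.5, 1.0, 0.7]
clock: 10.98
eef_pos: [0.5813, 0.2332, 0.2861]
tool_rot: [[0.178, 0.984, -0.0], [0.984, -0.178, -0.0], [-0.0, -0.0, -1.0]]
wrist_force: [0.1, 0.3, 0.1]
opening: 0.0005
finger_force: 0.0
clock: 11.6
eef_pos: [0.6165, 0.2556, 0.287]
tool_rot: [[0.179, 0.984, 0.0], [0.984, -0.179, 0.001], [0.001, 0.0, -1.0]]
wrist_force: [0.0, -0.7, -0.7]
opening: 0.0005
finger_force: 0.0
11.6 [0.6165 0.2556 0.287 ] stand coords [ 99.5547 150.2838]
scene phone 63 lo [-71.2 -20.4  46.9] med [-64.7 -11.1  67.2] hi [-62.1  33.2 109.4]
  tilt: x low/high -64.63389614138853 -65.53605172630395
scene red 127 lo [ 61.9 116.6 175.9] med [ 69.8 142.8 181.6] hi [ 73.8 170.2 187.4]
scene bar 371 lo [ 91.8 -84.8 162.7] med [ 98.2  13.  169.2] hi [101.8  88.1 172.2]
top phone 218 lo [-74.6 -34.1  45.9] med [-65.6  -3.  146.7] hi [-63.7  30.2 165.6]
  tilt: x low/high -65.47264068203613 -67.42056777914257
top red 61 lo [ 30.1 109.3 131.5] med [ 61.1 113.  175.5] hi [ 70.  163.  190.1]
top bar 288 lo [ 89.4 -86.9 163.1] med [ 94.9   0.1 167.4] hi [100.   85.5 171.2]
```

The phone is fully down: its top is at z 165.6 mm against 165 expected, and it is vertical. Next I lower behind the peg and sweep it over the top.

```bash
python3 -m crank '[[0,0,0,0,0,50,0],[0,0,0,0,0,50,0],[0,0,0,0,0,25,0],[0,0,0,0,0,0,0],[0,0,0,0,-12,0,0]]'
python3 -m crank '[[0,0,0,0,-12,0,0],[0,0,0,0,-12,0,0],[0,0,0,0,-12,0,0],[0,0,0,0,-12,0,0],[0,0,0,0,-12,0,0]]'
python3 -m crank '[[0,0,0,0,-10,0,0],[0,0,0,0,-8,0,0],[0,0,0,0,-5,0,0],[0,0,0,0,0,0,0],[0,0,0,0,0,0,0]]'
python3 chk.py b
```

```text
clock: 12.32
eef_pos: [0.6058, 0.2578, 0.1628]
tool_rot: [[0.18, 0.984, 0.002], [0.984, -0.18, 0.0], [0.001, 0.002, -1.0]]
wrist_force: [-0.5, -1.0, 0.3]
opening: 0.0006
finger_force: 0.0
clock: 12.95
eef_pos: [0.5452, 0.2689, 0.1615]
tool_rot: [[0.179, 0.984, -0.0], [0.984, -0.179, -0.0], [-0.0, -0.0, -1.0]]
wrist_force: [-0.3, 0.3, -0.3]
opening: -0.0
finger_force: 0.0
clock: 13.58
eef_pos: [0.5238, 0.2727, 0.1615]
tool_rot: [[0.179, 0.984, 0.0], [0.984, -0.179, -0.0], [-0.0, 0.0, -1.0]]
wrist_force: [0.4, 0.3, 0.1]
opening: 0.0008
finger_force: 0.0
13.575 [0.5238 0.2727 0.1615] stand coords [  5.1996 150.3462]
scene phone 421 lo [-70.4 -31.3  55. ] med [-64.6 -13.5 142. ] hi [-62.3  30.  167.4]
  tilt: x low/high -64.26258554159043 -64.74346474665036
scene red 136 lo [-40.4 114.   65. ] med [-27.6 122.9  72.4] hi [  6.1 165.2 100.8]
scene bar 376 lo [ 92.  -83.5 162.8] med [ 98.4  14.4 169.6] hi [101.8  87.9 172.2]
top phone 220 lo [-78.4 -34.1  47.1] med [-65.7  -1.5 140.4] hi [-63.7  39.4 165.4]
  tilt: x low/high -65.52539188218931 -67.39982500593698
top red 81 lo [-41.9 109.6  63.5] med [-24.3 114.2  77.6] hi [ 12.  148.4 112.5]
top bar 287 lo [ 89.4 -87.  162.8] med [ 94.8   0.7 167.5] hi [ 99.8  85.9 171.1]
```

Kickstand is down on its stop: the peg centre reads about (-28, 66) mm against (-30, 66) expected. Moving to the bar and gripping it.

```bash
python3 -m crank '[[0,0,0,0,0,-55,0],[0,0,0,0,0,-55,20],[0,0,0,-50,30,0,40],[0,0,0,-50,30,0,40],[0,0,0,-50,31,0,40]]' | head -2
python3 -m crank '[[0,0,0,0,0,40,40],[0,0,0,0,0,40,40],[0,0,0,0,0,30,40],[0,0,0,0,0,0,40],[0,0,0,0,0,0,40]]'
python3 chk.py c
```

```text
clock: 14.3
eef_pos: [0.5867, 0.1074, 0.2718]
clock: 14.92
eef_pos: [0.5869, 0.1088, 0.1626]
tool_rot: [[0.179, 0.984, 0.001], [0.984, -0.179, 0.0], [0.0, 0.001, -1.0]]
wrist_force: [-0.4, -1.0, 0.4]
opening: 0.0397
finger_force: 0.0
14.925 [0.5869 0.1088 0.1626] stand coords [96.8524  0.5081]
scene phone 827 lo [-70.3 -30.8  51.4] med [-64.7   3.2 112.4] hi [-62.1  32.7 165.8]
  tilt: x low/high -64.7840310004087 -64.75623770947647
scene red 121 lo [-39.8 113.   64.4] med [-27.7 119.9  72.1] hi [  5.4 165.6 103.6]
scene bar 239 lo [ 91.6  -7.6 163.6] med [ 98.   43.3 169.1] hi [102.1  90.2 172. ]
top red 11 lo [-31.9 144.6  65.2] med [-30.7 149.3  68.5] hi [-28.1 163.3  72.9]
top bar 59 lo [ 90.6 -92.  164.5] med [ 94.9 -73.4 167.6] hi [ 99.7 -54.1 172. ]
```

```bash
python3 -m crank '[[0,0,0,0,-0.5,17,40],[0,0,0,0,0,0,20],[0,0,0,0,0,0,0],[0,0,0,0,0,0,0],[0,0,0,0,0,0,0]]' 25
python3 -m crank '[[0,0,0,0,0,0,0],[0,0,0,0,-7,-5,0],[0,0,0,0,-7.5,-4,0],[0,0,0,0,-7.5,-4,0],[0,0,0,0,-7.5,-3.5,0]]'
```

```text
clock: 15.65
eef_pos: [0.5861, 0.109, 0.1448]
tool_rot: [[0.179, 0.984, 0.001], [0.984, -0.179, 0.0], [0.0, 0.001, -1.0]]
wrist_force: [2.6, -0.3, 0.0]
opening: 0.0112
finger_force: 25.0
clock: 16.27
eef_pos: [0.557, 0.1144, 0.1619]
tool_rot: [[0.179, 0.984, 0.002], [0.984, -0.179, 0.0], [0.001, 0.002, -1.0]]
wrist_force: [5.6, -0.4, 3.7]
opening: 0.0112
finger_force: 25.0
```

```bash
python3 -m crank '[[0,0,0,0,-8,-3,0],[0,0,0,0,-8,-2.7,0],[0,0,0,0,-8,-2.3,0],[0,0,0,0,-8.3,-1.9,0],[0,0,0,0,-8.4,-1.5,0]]'
python3 -m crank '[[0,0,0,0,-8,-1,0],[0,0,0,0,-6,-0.5,0],[0,0,0,0,0,0,0],[0,0,0,0,0,0,0],[0,0,0,0,0,0,0]]'
python3 chk.py d
```

```text
clock: 16.9
eef_pos: [0.517, 0.122, 0.1733]
tool_rot: [[0.179, 0.984, 0.002], [0.984, -0.179, 0.001], [0.001, 0.002, -1.0]]
wrist_force: [5.4, 0.3, 5.4]
opening: 0.0108
finger_force: 25.0
clock: 17.52
eef_pos: [0.5034, 0.1244, 0.1742]
tool_rot: [[0.179, 0.984, 0.001], [0.984, -0.179, 0.0], [0.001, 0.001, -1.0]]
wrist_force: [3.3, 2.1, 7.3]
opening: 0.0112
finger_force: 25.0
17.525 [0.5034 0.1244 0.1742] stand coords [11.9414  0.8124]
scene phone 635 lo [-70.  -30.7  52.8] med [-64.6   1.  126.5] hi [-62.2  32.4 166.3]
  tilt: x low/high -64.35519817878108 -64.70547960455625
scene red 101 lo [-50.7 115.7  46.2] med [-44.9 123.9  50.5] hi [-28.9 159.   93.4]
scene bar 208 lo [  6.1 -31.3 193.3] med [ 13.8  47.  198.8] hi [ 17.   90.5 201.6]
top bar 84 lo [  5.1 -90.2 193.1] med [ 10.6 -68.7 196.8] hi [ 15.7 -47.3 200.9]
```

```bash
python3 -m crank '[[0,0,0,0,-3,-0.7,0],[0,0,0,0,-3,-0.3,0],[0,0,0,0,-2,0,0],[0,0,0,0,0,0,0],[0,0,0,0,0,0,0]]'
python3 -m crank '[[0,0,0,0,-2,0,0],[0,0,0,0,-1,0,0],[0,0,0,0,0,0,0],[0,0,0,0,0,0,0],[0,0,0,0,0,0,0]]'
python3 chk.py e | grep -v phone
```

```text
clock: 18.25
eef_pos: [0.4951, 0.1259, 0.1749]
tool_rot: [[0.179, 0.984, 0.0], [0.984, -0.179, 0.0], [0.0, 0.0, -1.0]]
wrist_force: [3.8, 2.7, 1.5]
opening: 0.0107
finger_force: 25.0
clock: 18.88
eef_pos: [0.4924, 0.1264, 0.175]
tool_rot: [[0.179, 0.984, 0.0], [0.984, -0.179, 0.0], [0.0, 0.0, -1.0]]
wrist_force: [4.5, 1.8, 4.0]
opening: 0.0109
finger_force: 25.0
18.875 [0.4924 0.1264 0.175 ] stand coords [0.7415 0.7551]
  tilt: x low/high -64.61800058822858 -64.97774987991286
scene red 102 lo [-50.3 115.7  42.3] med [-45.5 120.7  48.6] hi [-32.7 160.8  94.2]
scene bar 204 lo [-64.1 -30.5 124.5] med [  2.2  46.5 199.2] hi [  6.5  90.9 202.6]
top bar 87 lo [ -6.2 -89.7 192.9] med [ -0.6 -67.8 197.8] hi [  4.4 -44.5 200.8]
```

```bash
python3 -m crank '[[0,0,0,0,-1,0,0],[0,0,0,0,-1,0,0],[0,0,0,0,0,0,0],[0,0,0,0,0,0,0],[0,0,0,0,0,0,0]]' | grep -E "pos|force"
python3 -m crank '[[0,0,0,0,-1,0,0],[0,0,0,0,0,0,0],[0,0,0,0,0,0,0],[0,0,0,0,0,0,0],[0,0,0,0,0,0,0]]'| grep -E "pos|force"
```

```text
eef_pos: [0.4905, 0.1267, 0.1751]
wrist_force: [5.9, 2.7, 4.4]
finger_force: 25.0
eef_pos: [0.4897, 0.1269, 0.1751]
wrist_force: [6.5, 1.9, 2.3]
finger_force: 25.0
```

```bash
python3 -m crank '[[0,0,0,0,-1,0,0],[0,0,0,0,0,0,0],[0,0,0,0,0,0,0],[0,0,0,0,0,0,0],[0,0,0,0,0,0,0]]' | grep -E "pos|wrist"
python3 -m crank '[[0,0,0,0,-1,0,0],[0,0,0,0,0,0,0],[0,0,0,0,0,0,0],[0,0,0,0,0,0,0],[0,0,0,0,0,0,0]]'| grep -E "pos|wrist"
python3 chk.py f | grep -v phone
python3 - <<'E'
import cv2
s=cv2.imread("pics/scene_f.png"); cv2.imwrite("pics/f_crop.png",cv2.resize(s[150:310,260:440],None,fx=3.6,fy=3.6,interpolation=cv2.INTER_CUBIC))
E
```

```text
eef_pos: [0.489, 0.127, 0.1752]
wrist_force: [7.5, 1.8, 1.2]
eef_pos: [0.4883, 0.1272, 0.1752]
wrist_force: [9.7, 1.4, 0.9]
21.475 [0.4883 0.1272 0.1752] stand coords [-3.4101  0.7532]
  tilt: x low/high -64.78227279213425 -64.89361913138585
scene red 104 lo [-52.2 115.6  38.9] med [-46.4 120.7  46.7] hi [-33.3 158.8  92.3]
scene bar 200 lo [-64.  -27.8 130.7] med [ -2.   48.2 199.1] hi [  2.1  90.6 202. ]
top bar 93 lo [-10.7 -90.5 191.2] med [ -5.  -68.8 197.5] hi [  0.3 -45.6 201. ]
```

View pics/f_crop.png

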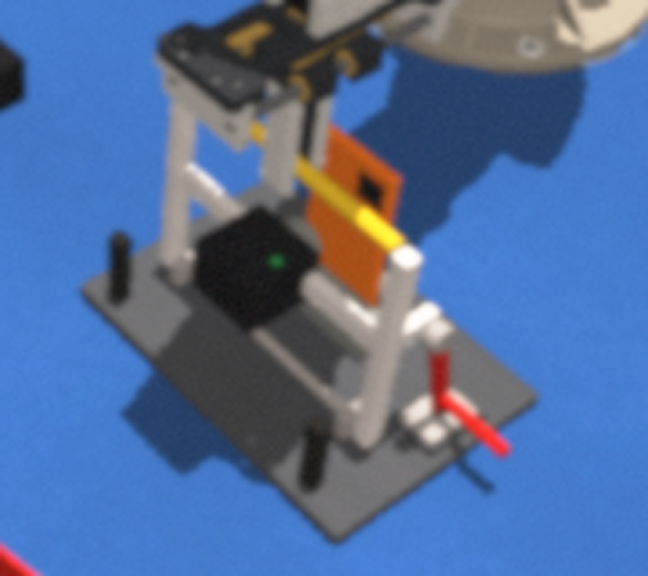

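The image shows the frame upright with the kickstand foot on the small plate at (430,420), the phone in its slot and the gripper on the bar. The push force is rising. I'll press slightly more and watch force against motion to confirm the stop.

```bash
python3 -m crank '[[0,0,0,0,0,0,0],[0,0,0,0,0,0,0],[0,0,0,0,0,0,0],[0,0,0,0,0,0,0],[0,0,0,0,0,0,0]]' | grep -E "pos|wrist"
python3 -m crank '[[0,0,0,0,-2,0,0],[0,0,0,0,0,0,0],[0,0,0,0,0,0,0],[0,0,0,0,0,0,0],[0,0,0,0,0,0,0]]'| grep -E "pos|wrist"
python3 -m crank '[[0,0,0,0,0,0,0],[0,0,0,0,0,0,0],[0,0,0,0,0,0,0],[0,0,0,0,0,0,0],[0,0,0,0,0,0,0]]' | grep -E "pos|wrist"
python3 chk.py g | grep -v phone
```

```text
eef_pos: [0.4883, 0.1271, 0.1752]
wrist_force: [10.3, 1.5, 1.5]
eef_pos: [0.4869, 0.1274, 0.1753]
wrist_force: [13.6, 0.5, -3.6]
eef_pos: [0.4869, 0.1273, 0.1753]
wrist_force: [13.8, 1.1, -2.4]
23.45 [0.4869 0.1273 0.1753] stand coords [-4.8148  0.6907]
  tilt: x low/high -64.77905419740677 -64.88958577691149
scene red 106 lo [-52.1 115.   39.8] med [-47.1 123.1  46.3] hi [-34.5 161.8  94.5]
scene bar 200 lo [-64.2 -27.8 131.3] med [ -3.3  46.6 199.2] hi [  0.9  90.4 202.7]
top bar 93 lo [-11.7 -90.6 193.5] med [ -6.  -67.3 197.5] hi [ -1.1 -43.1 200.8]
```

Past about 0 mm the bar pushes back at roughly 2.5 N/mm, so the kickstand is loaded. I'll ease off to a light press near upright and verify everything.

```bash
python3 -m crank '[[0,0,0,0,1,0,0],[0,0,0,0,1,0,0],[0,0,0,0,0.5,0,0],[0,0,0,0,0,0,0],[0,0,0,0,0,0,0]]' | grep -E "pos|force"
python3 -m crank '[[0,0,0,0,0,0,0],[0,0,0,0,0,0,0],[0,0,0,0,0,0,0],[0,0,0,0,0,0,0],[0,0,0,0,0,0,0]]' | grep -E "pos|force"
python3 chk.py h
```

```text
eef_pos: [0.4887, 0.1271, 0.1752]
wrist_force: [9.1, 2.6, 2.2]
finger_force: 25.0
eef_pos: [0.4887, 0.1271, 0.1753]
wrist_force: [8.7, 2.0, 3.5]
finger_force: 25.0
24.8 [0.4887 0.1271 0.1753] stand coords [-3.0295  0.7253]
scene phone 629 lo [-70.5 -28.3  51.5] med [-64.7   5.3 101. ] hi [-61.8  32.8 167.1]
  tilt: x low/high -64.68712535980526 -64.72988379777186
scene red 105 lo [-51.8 115.4  40.6] med [-46.5 121.2  46.8] hi [-33.2 159.5  94.1]
scene bar 202 lo [-61.  -27.2 132.2] med [ -1.4  47.3 199. ] hi [  2.5  90.8 202.9]
top bar 91 lo [-10.2 -90.6 193.4] med [ -4.7 -68.3 197.1] hi [  0.5 -45.  201. ]
```

View pics/scene_h.png

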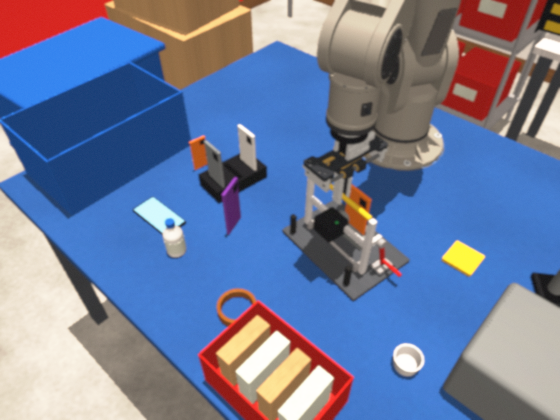

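The final view shows the orange phone in the stand at (360,205), the frame upright and held at (340,195), and the kickstand down at (390,265). Everything else is where it was, so I'm handing in.

```bash
python3 -c "
from station import arm; print(arm.job_done())"
```

```text
the job is handed in; nothing more can be done
None
```

Job handed in at about 25 s of arm time: the orange phone stands fully down in the cradle slot, the kickstand is down at its stop, and the arm is holding the frame by its bar about 1° forward of vertical, pressed lightly onto the kickstand.

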